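Put the balance's test weights back into their cases

ROBOT

A 6-joint arm with a two-finger parallel gripper is mounted at the origin on a cart in front of the work surface, level with it; the furniture and walls round the work are solid. World frame = base frame: x ahead of the robot, y to its left, z up, the work surface at z = 0. Lengths are in m, angles in rad, forces in N, time in s.
With the tool pointing down it reaches from about 0.3 to 0.825 m from the base axis. Payload 5.4 kg.
Tool frame: the origin (TCP) lies midway between the tips of the shut fingers; the grasp point (between the pads) lies 19 mm behind it; z points along the fingers, y is the line along which they close (so a half turn about z gives the same grasp; the last joint's range is limited). The gripper opens to 92 mm and grips with 3 to 60 N. Pads are 20 mm wide; open, the fingers measure 128 mm over their backs; the gripper's body (75 mm by 189 mm) begins 69 mm behind the grasp point.
Start: joints at [0.945, 0.158, 1.597, -0, 1.386, -0.21], TCP at [0.232, 0.526, 0.215] pointing down, gripper open.
Joint ranges: [-2.91, 2.91], [-0.94, 2.29], [0.18, 2.7], [-1.29, 4.43], [0.17, 2.64], [-3, 3]. Speed limits (rad/s): [2.57, 2.57, 3.14, 3.14, 3.14, 3.14].

INTERFACE

Orientations are given as [roll, pitch, yaw] about the fixed x, y, z axes, in that order (R = Rz(yaw) Ry(pitch) Rx(roll)).
In Python, from bench import manip gives the robot as it stands.
- The arm moves only by the tool drive_tool, never from a script. Its argument "plan" is a list of rows, each a list of 3 entries, a list of its own where there are three numbers: the closure, from -1 (fully open) to 1 (shut), then the shift along the world's x, y, z in units of 60 mm (1.0 is 60 mm), then the turn about the world's z in units of 6 degrees (1.0 is 6 degrees). In form: [[jaw, [x, y, z], spin], ...]. A call has 1 to 12 rows; each row is the pose to reach, as a shift and turn from the pose commanded when the call began; what a row does not reach only later rows make up. A row lasts 1/8 s, in which the tool goes at most 62.5 mm and 10.7 degrees, less where a joint would pass 70% of its speed; a pose out of reach is approached as far as the arm can. A call with a gripper value outside its range is refused whole. The fingers move at their own pace and stop on an object; "grip_force" is the grip in N (left out, the last holds). Time passes only in rows, so rows that repeat a pose let the fingers close. It gives the time, the measured TCP pose, the force, the opening and the grip force at its end, in the units of the state.
- manip.sense(): the state, without advancing time (a new reading comes with each control period).
- manip.camera(name): name is "scene" or "top" or "wrist"; returns the picture (400x640x3 uint8, red, green, blue); there is no depth.
- manip.camera_model(name): a dict with "mtx" (3x3 intrinsics, pixels), "position" and "rotation" of the camera in the world; the wrist camera has in their place "tool_from_camera" (4x4, takes a point from camera to tool coordinates, whose origin is the TCP and whose axes are the flange's). Camera axes: x right, y down, z forward; pixel columns grow to the right and rows downward; lengths in m; the calibration is good to about 2 mm. A picture is of the moment at which its call begins: read the wrist's pose just before it. camera_model takes no time and is no camera call.
- manip.close_job(): hands the job in; it is judged then, once.
Trained networks look in the newest picture that a camera, given by its name, has taken for a name from the list of things; names that differ only in an ending like _2 or _b are one class to them, and where a whole thing is asked for, a point or a joint stands for the part that bears it (a point fixed in the world has none). Each returns a list of dicts, best first, with "p" (0 to 1); they miss things now and then, are a little off and sometimes report something else, mostly with a low value. They report only what shows in the picture. A call takes as long as a camera call.
- manip.search_frame(camera, query): "point" ([column, row] in pixels, amid what is visible of it).
- manip.outline_of(camera, query): "region" (400x640 bool, what is visible of it) and "point" ([column, row] in pixels, amid what is visible of it).
The state is a dict: "time": time; "joints": joint angles; "joint_vel": joint speeds; "joint_torque": joint torques, N m; "ee_pos": TCP position; "tcp_rot": TCP orientation; "wrist_force": force on the tool from outside, world axes, zero at the start; "torque": the same for the moment, N m; "grip_width": finger opening in m; "grasp_force": force on a finger pad.
Only numpy, scipy, OpenCV 4.12 (cv2) and the standard library are available. Lean on these libraries where they do the work, as an engineer would, in place of code of your own. Each camera call takes 0.05 s, during which the arm holds its last target. There are 200 camera calls.

TASK

The balance check is finished: take the stack of four brass disc weights off the balance pan and put each weight into the round well of its own wooden case, the smallest weight in the smallest case and so on up to the largest in the largest. Each must end lying flat on the floor of its well, let go and at rest; do not drop any weight or knock the stack over.

Things in the scene. Friction and masses are not known exactly. Their poses are not given: they have to be found in the camera images.
- weight_66: flat round brass disc weight, 66 mm in diameter and 24 mm thick, the largest, at the bottom of the stack on the balance pan; loose, about 500 g. Origin at the centre of its underside, z up along its axis (top face at z = 24 mm); round, so its yaw means nothing.
- weight_52: flat round brass disc weight, 52 mm in diameter and 24 mm thick, second largest, second from the bottom of the stack; loose, about 320 g. Origin at the centre of its underside, z up along its axis (top face at z = 24 mm); round, so its yaw means nothing.
- weight_38: flat round brass disc weight, 38 mm in diameter and 24 mm thick, third in size, third from the bottom of the stack; loose, about 180 g. Origin at the centre of its underside, z up along its axis (top face at z = 24 mm); round, so its yaw means nothing.
- weight_24: flat round brass disc weight, 24 mm in diameter and 24 mm thick, the smallest, on top of the stack; loose, about 80 g. Origin at the centre of its underside, z up along its axis (top face at z = 24 mm); round, so its yaw means nothing.
- case_66: the largest of four low square wooden storage cases, open on top, 100 x 100 mm and 14 mm high, fixed on the bench. In the middle of its top a blue-felted round well, 78 mm in diameter and 8 mm deep, for the 66 mm weight (6 mm of play all round; the seated weight stands 16 mm proud). Origin at the centre of the underside, below the centre of the well; z up; the well's floor is at z = 6 mm, its mouth at z = 14 mm.
- case_52: the second largest of four low square wooden storage cases, open on top, 86 x 86 mm and 14 mm high, fixed on the bench. In the middle of its top a blue-felted round well, 64 mm in diameter and 8 mm deep, for the 52 mm weight (6 mm of play all round; the seated weight stands 16 mm proud). Origin at the centre of the underside, below the centre of the well; z up; the well's floor is at z = 6 mm, its mouth at z = 14 mm.
- case_38: the third in size of four low square wooden storage cases, open on top, 72 x 72 mm and 14 mm high, fixed on the bench. In the middle of its top a blue-felted round well, 50 mm in diameter and 8 mm deep, for the 38 mm weight (6 mm of play all round; the seated weight stands 16 mm proud). Origin at the centre of the underside, below the centre of the well; z up; the well's floor is at z = 6 mm, its mouth at z = 14 mm.
- case_24: the smallest of four low square wooden storage cases, open on top, 58 x 58 mm and 14 mm high, fixed on the bench. In the middle of its top a blue-felted round well, 36 mm in diameter and 8 mm deep, for the 24 mm weight (6 mm of play all round; the seated weight stands 16 mm proud). Origin at the centre of the underside, below the centre of the well; z up; the well's floor is at z = 6 mm, its mouth at z = 14 mm.
- balance: compact white laboratory balance, 130 mm deep (x) by 120 mm wide (y), fixed on the bench, with a round steel pan 96 mm in diameter on which the stack of weights stands. Origin at the centre of its underside at bench height; the pan's centre is at x = +10 mm, y = 0 in its frame and the pan's top, the highest part, at z = 50 mm.

How it is judged:
By the outcome, as a careful person would: the job done as asked, in the order asked, and still so for the second after the job is handed in, with the robot touching nothing.
It also fails if it takes over 115 s, if anything falls off the work surface, if the arm or the gripper's body presses on something with over 40 N, if the wrist force passes 120 N, or if a joint passes its speed limit or range.

## Working session

There is one attempt and no reset: what is moved stays moved. The work goes in short steps, Python scripts to look and compute and a tool call to move; the robot and the scene stay as the last step left them, time stands still between calls to the robot, and variables do not carry over. Pictures are saved under pics/ and viewed, at most 14 in all, crops included, and the job is handed in when it is done.

Besides the shell and the picture viewer there is one more tool, called after "Emit:" as name([rows], argument=value, ...), one row to a line, values as JSON. drive_tool: Moves the arm, as the interface text tells. Its arguments: {"type":"object","properties":{"plan":{"type":"array","items":{"type":"array"}},"grip_force":{"type":"number"}},"required":["plan"]}

```bash
ls; mkdir -p pics; cat > h.py <<'E'
import numpy as np, cv2
from bench import manip
def snap(c,f=None):
    im=manip.camera(c)
    if f: cv2.imwrite('pics/'+f,im[:,:,::-1])
    return im
def cam(c):
    m=manip.camera_model(c); K=np.array(m['mtx'])
    if c=='wrist':
        s=manip.sense(); from scipy.spatial.transform import Rotation as R
        T=np.eye(4); T[:3,:3]=R.from_euler('xyz',s['tcp_rot']).as_matrix(); T[:3,3]=s['ee_pos']
        T=T@np.array(m['tool_from_camera']); return K,T[:3,3],T[:3,:3]
    return K,np.array(m['position']),np.array(m['rotation'])
def ray(C,px,z):
    K,p,Rm=C; d=Rm@np.linalg.inv(K)@np.array([px[0],px[1],1.]); return p+d*(z-p[2])/d[2]
def proj(C,P):
    K,p,Rm=C; q=K@Rm.T@(np.asarray(P)-p); return q[:2]/q[2]
E
python3 - <<'E'
from h import *
s=manip.sense(); print(s['ee_pos'],s['tcp_rot'],s['grip_width'],s['time'])
a=snap('top','top.png'); C=cam('top'); print(C[1],C[2])
for n in ['case_66','case_52','case_38','case_24','balance','weight_66','weight_52','weight_38','weight_24']:
    for d in manip.outline_of('top',n)[:2]:
        r=d['region'].astype(np.uint8); x,y,w,h=cv2.boundingRect(r)
        print(n,round(d['p'],2),np.round(d['point'],1),(x,y,w,h),ray(C,d['point'],.014).round(3))
snap('scene','scene.png')
E
```

```text
pics
[0.23191225 0.52547563 0.21364149] [-3.13977707e+00 -3.78190886e-04  2.72575027e+00] 0.09177810564217667 0.0
[ 0.34529167 -0.02572734  1.06759966] [-2.96338581  0.01399557 -1.54485703]Traceback (most recent call last):
  File "<stdin>", line 7, in <module>
  File "h.py", line 15, in ray
    K,p,Rm=C; d=Rm@np.linalg.inv(K)@np.array([px[0],px[1],1.]); return p+d*(z-p[2])/d[2]
                                                                                    ~^^^
IndexError: invalid index to scalar variable.
```

```bash
sed -i "s/^import numpy.*/&\nfrom scipy.spatial.transform import Rotation as R/; s/from scipy.spatial.transform import Rotation as R$/&/; s/np.array(m\['rotation'\])/R.from_euler('xyz',m['rotation']).as_matrix()/; s/s=manip.sense(); from.*/s=manip.sense()/" h.py
python3 - <<'E'
from h import *
a=snap('top','top2.png'); C=cam('top')
for n in ['case_66','case_52','case_38','case_24','balance','weight_66','weight_52','weight_38','weight_24']:
    for d in manip.outline_of('top',n)[:2]:
        r=d['region'].astype(np.uint8); x,y,w,h=cv2.boundingRect(r)
        print(n,round(d['p'],2),np.round(d['point'],1),(x,y,w,h),ray(C,d['point'],.014).round(3))
snap('scene','scene.png'); print(manip.camera_model('wrist')['tool_from_camera'])
E
```

```text
case_66 0.87 [302.5 254.9] (282, 232, 40, 41) [0.427 0.012 0.014]
case_66 0.7 [429.1 170.7] (416, 157, 29, 30) [ 0.614 -0.254  0.014]
case_52 0.87 [302.5 254.9] (282, 232, 40, 41) [0.427 0.012 0.014]
case_52 0.7 [429.1 170.7] (416, 157, 29, 30) [ 0.614 -0.254  0.014]
case_38 0.87 [302.5 254.9] (282, 232, 40, 41) [0.427 0.012 0.014]
case_38 0.7 [429.1 170.7] (416, 157, 29, 30) [ 0.614 -0.254  0.014]
case_24 0.87 [302.5 254.9] (282, 232, 40, 41) [0.427 0.012 0.014]
case_24 0.7 [429.1 170.7] (416, 157, 29, 30) [ 0.614 -0.254  0.014]
balance 0.91 [413.5 271.1] (382, 223, 72, 77) [ 0.4   -0.218  0.014]
weight_66 0.64 [433.7 252.2] (423, 245, 15, 14) [ 0.44  -0.261  0.014]
weight_66 0.57 [409.9 255.2] (406, 239, 26, 34) [ 0.432 -0.211  0.014]
weight_52 0.64 [433.7 252.2] (423, 245, 15, 14) [ 0.44  -0.261  0.014]
weight_52 0.57 [409.9 255.2] (406, 239, 26, 34) [ 0.432 -0.211  0.014]
weight_38 0.64 [433.7 252.2] (423, 245, 15, 14) [ 0.44  -0.261  0.014]
weight_38 0.57 [409.9 255.2] (406, 239, 26, 34) [ 0.432 -0.211  0.014]
weight_24 0.64 [433.7 252.2] (423, 245, 15, 14) [ 0.44  -0.261  0.014]
weight_24 0.57 [409.9 255.2] (406, 239, 26, 34) [ 0.432 -0.211  0.014]
[[-8.37932976e-04 -9.65267407e-01 -2.61262570e-01  7.26681268e-02]
 [ 9.99999610e-01 -8.81819344e-04  5.07490339e-05 -9.93722962e-04]
 [-2.79372776e-04 -2.61262426e-01  9.65267770e-01 -1.68894316e-01]
 [ 0.00000000e+00  0.00000000e+00  0.00000000e+00  1.00000000e+00]]
```

View pics/top2.png

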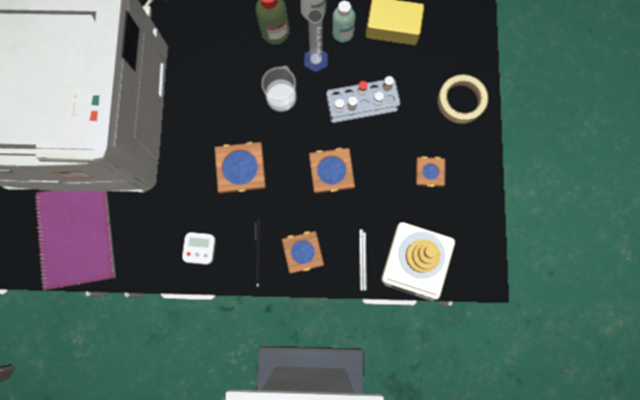

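View pics/scene.png

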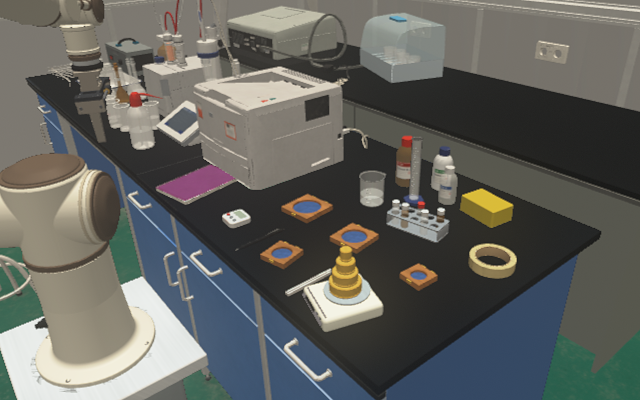

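```bash
cat > wells.py <<'E'
from h import *
for c in ['top','scene']:
    im=snap(c); C=cam(c); hsv=cv2.cvtColor(im,cv2.COLOR_RGB2HSV)
    seg=lambda lo,hi:cv2.connectedComponentsWithStats(cv2.inRange(hsv,lo,hi))
    n,l,st,ce=seg((105,110,60),(125,255,255))
    for i in range(1,n):
        P=ray(C,ce[i],.012)
        if st[i,4]>80 and .3<P[0]<.8 and -.4<P[1]<.3: print(c,'blue',st[i],ce[i].round(1),P.round(4))
    crop={'top':im[215:305,370:465],'scene':im[235:335,290:400]}[c]
    cv2.imwrite(f'pics/c_{c}.png',cv2.resize(crop[:,:,::-1],None,fx=6,fy=6,interpolation=cv2.INTER_CUBIC)[:600])
E
python3 wells.py
```

```text
top blue [223 151  34  33 835] [239.5 167.2] [0.6134 0.1544 0.012 ]
top blue [318 158  27  25 542] [331.3 170. ] [ 0.6117 -0.0441  0.012 ]
top blue [424 165  14  13 149] [430.2 171.2] [ 0.6137 -0.2566  0.012 ]
top blue [292 242  21  21 352] [302.3 251.8] [0.434  0.0132 0.012 ]
scene blue [294 202  26  10 204] [306.4 206.7] [0.6148 0.1545 0.012 ]
scene blue [342 232  24  10 186] [353.8 236.4] [ 0.6125 -0.0457  0.012 ]
scene blue [272 249  19   9 119] [281.2 252.9] [0.4345 0.0125 0.012 ]
```

View pics/c_top.png

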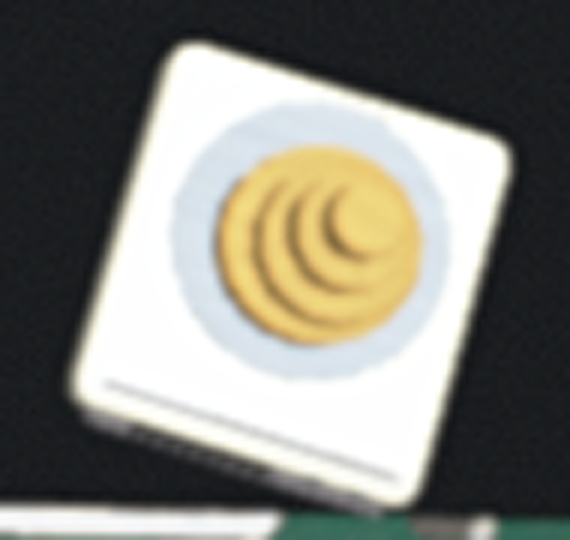

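Emit:
drive_tool([
  [-1, [0, 0, 1], 0],
  [-1, [0.5, -1, 2], 1],
  [-1, [1, -2, 2], 2],
  [-1, [1, -3, 2], 3],
  [-1, [1, -4, 2], 4],
  [-1, [1.2, -5, 2], 4],
  [-1, [1.4, -6, 2], 4],
  [-1, [1.6, -7, 2], 4],
  [-1, [1.8, -8, 2], 4],
  [-1, [2, -9, 2], 4],
  [-1, [2, -10, 2], 4],
  [-1, [2, -10, 2], 4],
], grip_force=15)

```text
time: 2.25
ee_pos: [0.3518, -0.0772, 0.3344]
tcp_rot: [-3.141, -0.001, 3.138]
wrist_force: [0.5, 0.9, -0.0]
grip_width: 0.0915
grasp_force: 0.0
```

```bash
python3 - <<'E'
from h import *
C=cam('top')
print('top: w24',ray(C,(431.2,252),.146),'w66',ray(C,(423.3,256),.074),'pan',ray(C,(421.7,255.2),.05))
C=cam('wrist'); im=snap('wrist','w1.png'); print(C[1], C[2][:,2])
for z in (.074,.098,.122,.146): print(z,proj(C,(.43,-.234,z)).round(1))
E
```

```text
top: w24 [ 0.42817368 -0.22675532  0.146     ] w66 [ 0.42641746 -0.22688818  0.074     ] pan [ 0.42990311 -0.22856138  0.05      ]
[ 0.27878401 -0.07805501  0.50335328] [ 0.26076516 -0.00133912 -0.96540134]
0.074 [214.2 223.4]
0.098 [208.3 229.4]
0.122 [201.7 236.1]
0.146 [194.3 243.6]
```

View pics/w1.png

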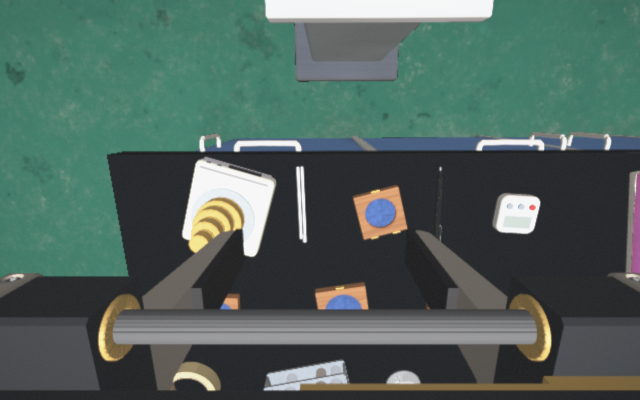

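Emit:
drive_tool([
  [-1, [0.3, -1, 0], 0],
  [-1, [0.5, -2, -0.3], 0],
  [-1, [0.6, -2.55, -0.7], 0],
  [-1, [0.6, -2.55, -0.7], 0],
  [-1, [0.6, -2.55, -0.7], 0],
])

```text
time: 2.92
ee_pos: [0.3889, -0.2254, 0.2933]
tcp_rot: [3.141, 0.001, -3.136]
wrist_force: [0.1, 0.7, 0.2]
grip_width: 0.0924
grasp_force: 0.0
```

```bash
python3 - <<'E'
from h import *
s=manip.sense(); print(s['ee_pos'],s['tcp_rot'])
C=cam('wrist'); im=snap('wrist'); cv2.imwrite('pics/w2.png',cv2.resize(im[100:300,200:440,::-1],None,fx=3,fy=3,interpolation=cv2.INTER_CUBIC))
for z in (.074,.098,.122,.146): print(z,((proj(C,(.43,-.227,z))-[200,100])*3).round(1))
E
```

```text
[ 0.38891755 -0.22538761  0.2932876 ] [ 3.14149515e+00  6.97889815e-04 -3.13631844e+00]
0.074 [371.6 316.8]
0.098 [371.5 334. ]
0.122 [371.4 353.4]
0.146 [371.3 375.6]
```

View pics/w2.png

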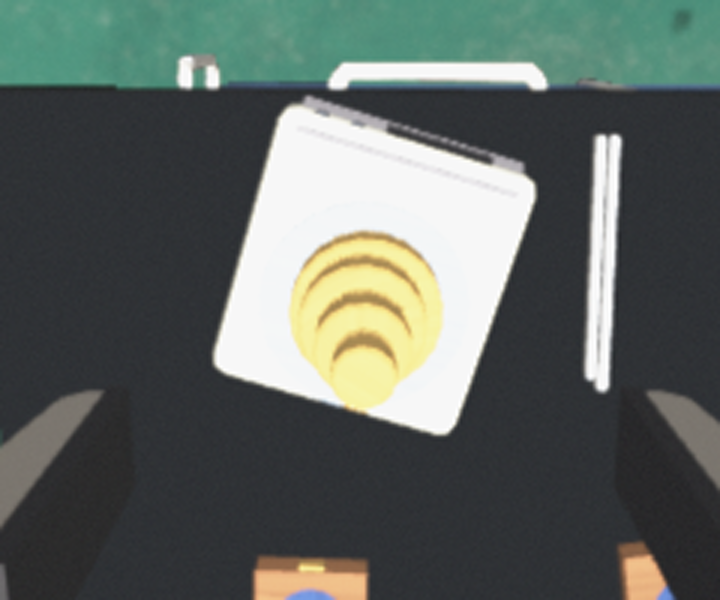

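Emit:
drive_tool([
  [0.1, [0.69, -0.03, -0.6], 0],
  [0.1, [0.69, -0.03, -1.2], 0],
  [0.1, [0.69, -0.03, -1.8], 0],
  [0.1, [0.69, -0.03, -2.3], 0],
  [0.1, [0.69, -0.03, -2.5], 0],
  [0.1, [0.69, -0.03, -2.65], 0],
  [0.1, [0.69, -0.03, -2.68], 0],
  [0.1, [0.69, -0.03, -2.68], 0],
])

```text
time: 3.98
ee_pos: [0.4302, -0.2292, 0.1327]
tcp_rot: [-3.14, 0.001, -3.138]
wrist_force: [-0.6, 0.3, 0.3]
grip_width: 0.0413
grasp_force: 0.0
```

```bash
python3 - <<'E'
from h import *
s=manip.sense(); print(s['ee_pos'],s['grip_width'])
im=snap('wrist'); cv2.imwrite('pics/w3.png',cv2.resize(im[150:400,160:480,::-1],None,fx=2,fy=2,interpolation=cv2.INTER_CUBIC))
E
```

```text
[ 0.43018719 -0.22920386  0.13274704] 0.04129790841346042
```

View pics/w3.png

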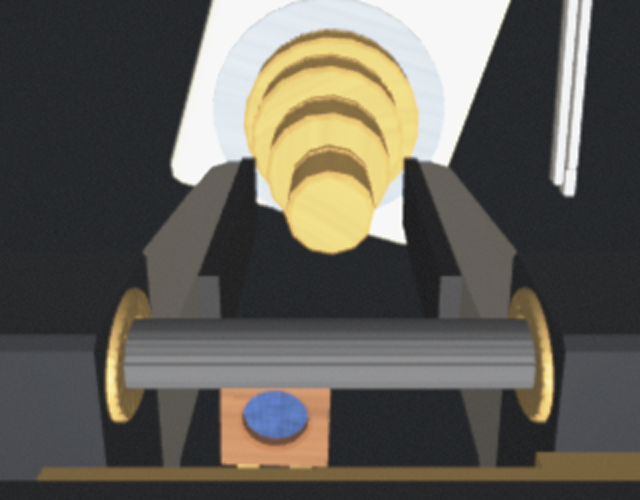

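Emit:
drive_tool([
  [0.35, [0, 0, 0], 0],
  [0.42, [0, 0, 0], 0],
  [0.47, [0, 0, 0], 0],
  [0.52, [0, 0, 0], 0],
  [0.7, [0, 0, 0], 0],
  [0.7, [0, 0, 0], 0],
  [0.7, [0, 0, 0], 0],
], grip_force=15)

```text
time: 4.9
ee_pos: [0.4297, -0.2289, 0.1319]
tcp_rot: [-3.141, 0.0, -3.139]
wrist_force: [0.2, -0.2, 1.3]
grip_width: 0.0235
grasp_force: 15.0
```

Emit:
drive_tool([
  [0.7, [0, 0, 0.1], 0],
  [0.7, [0, 0, 0.4], 0],
  [0.7, [0, 0, 0.9], 0],
  [0.7, [0.8, -0.1, 0.9], 0],
  [0.7, [1.6, -0.2, 0.7], 0],
  [0.7, [2.4, -0.4, 0.2], 0],
  [0.7, [3.08, -0.46, -0.5], 0],
  [0.7, [3.08, -0.46, -1.1], 0],
  [0.7, [3.08, -0.46, -1.3], 0],
  [0.7, [3.08, -0.46, -1.3], 0],
])

```text
time: 6.15
ee_pos: [0.614, -0.2562, 0.0537]
tcp_rot: [3.141, -0.001, -3.139]
wrist_force: [0.1, 0.1, 0.7]
grip_width: 0.0234
grasp_force: 15.0
```

```bash
python3 - <<'E'
from h import *
s=manip.sense(); print(s['ee_pos'],s['grip_width'],s['grasp_force'])
C=cam('wrist')
im=snap('wrist'); cv2.imwrite('pics/w4.png',cv2.resize(im[150:400,160:480,::-1],None,fx=2,fy=2,interpolation=cv2.INTER_CUBIC))
f=lambda P:((proj(C,P)-[160,150])*2).round(1)
print([f((.6137+dx,-.2566+dy,.014)) for dx,dy in ((0,0),(-.029,0),(.029,0),(0,-.029),(0,.029))])
E
```

```text
[ 0.61396002 -0.25623336  0.05372758] 0.02339608880364512 14.999927580356598
[array([331.1, 143.8]), array([331.4,  60.7]), array([330.9, 221.4]), array([246.3, 143.7]), array([415.9, 143.9])]
```

View pics/w4.png

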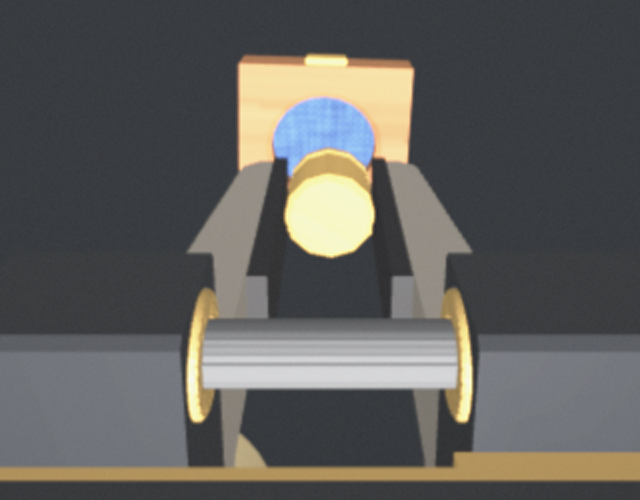

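Emit:
drive_tool([
  [0.7, [0, -0.03, -0.2], 0],
  [0.7, [0, -0.03, -0.4], 0],
  [0.7, [0, -0.03, -0.52], 0],
  [0.7, [0, -0.03, -0.58], 0],
  [0.7, [0, -0.03, -0.61], 0],
  [0.7, [0, -0.03, -0.63], 0],
  [0.7, [0, -0.03, -0.63], 0],
])

```text
time: 7.08
ee_pos: [0.6146, -0.2583, 0.0162]
tcp_rot: [-3.141, 0.0, -3.138]
wrist_force: [0.0, -0.3, -0.3]
grip_width: 0.0234
grasp_force: 15.0
```

Emit:
drive_tool([
  [0.7, [0, 0, -0.01], 0],
  [0.7, [0, 0, -0.01], 0],
  [0.7, [0, 0, -0.01], 0],
])

```text
time: 7.45
ee_pos: [0.6147, -0.2584, 0.0159]
tcp_rot: [-3.141, 0.001, -3.138]
wrist_force: [-1.3, -0.1, 3.3]
grip_width: 0.0236
grasp_force: 15.0
```

Emit:
drive_tool([
  [0.44, [0, 0, 0], 0],
  [0.35, [0, 0, 0], 0],
  [0.1, [0, 0, 0], 0],
  [0.1, [0, 0, 0.15], 0],
  [-0.2, [0, 0, 0.8], 0],
  [-0.25, [-0.8, 0.1, 1.8], 0],
  [-0.25, [-1.6, 0.25, 2.6], 0],
  [-0.25, [-2.4, 0.4, 2.7], 0],
  [-0.25, [-3.08, 0.49, 2.6], 0],
  [-0.25, [-3.08, 0.49, 2.1], 0],
  [-0.25, [-3.08, 0.49, 1.7], 0],
  [-0.25, [-3.08, 0.49, 1.54], 0],
])

```text
time: 8.95
ee_pos: [0.4291, -0.2284, 0.1071]
tcp_rot: [3.141, -0.001, -3.139]
wrist_force: [0.6, 1.1, 0.7]
grip_width: 0.0576
grasp_force: 0.0
```

Emit:
drive_tool([
  [-0.25, [0, 0, 0], 0],
  [-0.25, [0, 0, 0], 0],
])

```text
time: 9.2
ee_pos: [0.4304, -0.2294, 0.109]
tcp_rot: [-3.14, 0.001, -3.138]
wrist_force: [0.2, -0.2, -0.2]
grip_width: 0.0575
grasp_force: 0.0
```

```bash
python3 - <<'E'
from h import *
im=snap('wrist'); cv2.imwrite('pics/w5.png',cv2.resize(im[100:400,160:480,::-1],None,fx=2,fy=2,interpolation=cv2.INTER_CUBIC))
E
```

```text
(no output)
```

View pics/w5.png

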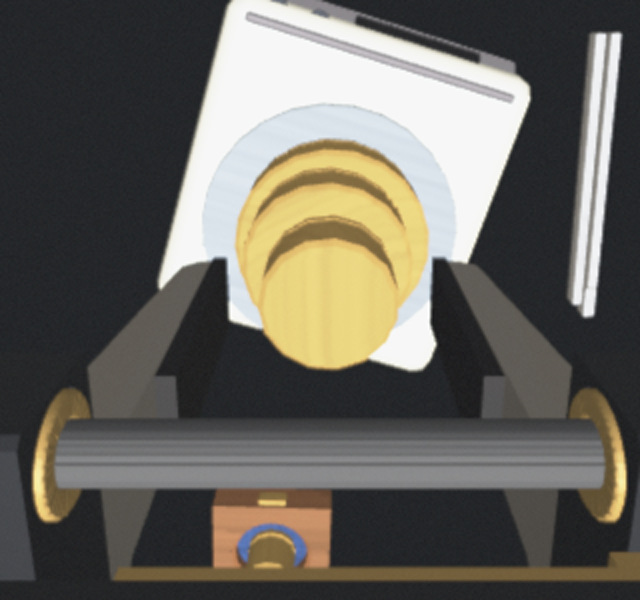

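Emit:
drive_tool([
  [0.0, [0, 0, 0], 0],
  [0.1, [0, 0, 0], 0],
  [0.16, [0, 0, 0], 0],
  [0.22, [0, 0, 0], 0],
  [0.4, [0, 0, 0], 0],
  [0.4, [0, 0, 0], 0],
  [0.4, [0, 0, 0], 0],
  [0.4, [0, 0, 0.1], 0],
  [0.4, [0, 0, 0.4], 0],
  [0.4, [0, 0, 0.6], 0],
], grip_force=20)

```text
time: 10.5
ee_pos: [0.4296, -0.2284, 0.1443]
tcp_rot: [3.141, -0.0, -3.138]
wrist_force: [-0.3, 0.8, -1.1]
grip_width: 0.0371
grasp_force: 20.0
```

Emit:
drive_tool([
  [0.4, [0, 0.8, 0], 0],
  [0.4, [0.04, 1.6, 0], 0],
  [0.4, [0.08, 2.4, 0], 0],
  [0.4, [0.08, 3.2, -0.4], 0],
  [0.4, [0.08, 4.0, -1], 0],
  [0.4, [0.08, 4.0, -1.5], 0],
  [0.4, [0.08, 4.0, -1.5], 0],
  [0.4, [0.08, 4.0, -1.5], 0],
])

```text
time: 11.5
ee_pos: [0.4354, 0.0106, 0.055]
tcp_rot: [-3.141, 0.002, -3.139]
wrist_force: [0.6, -0.3, -1.3]
grip_width: 0.0376
grasp_force: 20.0
```

```bash
python3 - <<'E'
from h import *
s=manip.sense(); print(s['ee_pos'])
im=snap('wrist'); cv2.imwrite('pics/w6.png',cv2.resize(im[100:400,160:480,::-1],None,fx=2,fy=2,interpolation=cv2.INTER_CUBIC))
C=cam('wrist'); print([((proj(C,(.434,y,.014))-[160,100])*2).round() for y in (.0115-.025,.0115,.0115+.025)])
E
```

```text
[0.43536087 0.01064682 0.0549845 ]
[array([263., 237.]), array([336., 238.]), array([408., 238.])]
```

View pics/w6.png

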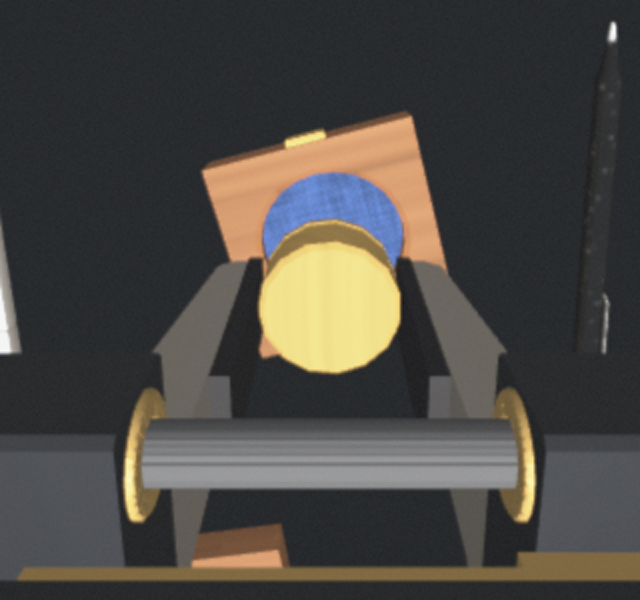

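Emit:
drive_tool([
  [0.4, [0, 0.02, -0.2], 0],
  [0.4, [0, 0.02, -0.4], 0],
  [0.4, [0, 0.02, -0.52], 0],
  [0.4, [0, 0.02, -0.58], 0],
  [0.4, [0, 0.02, -0.61], 0],
  [0.4, [0, 0.02, -0.63], 0],
  [0.4, [0, 0.02, -0.64], 0],
  [0.4, [0, 0.02, -0.64], 0],
])

```text
time: 12.55
ee_pos: [0.4347, 0.0123, 0.016]
tcp_rot: [-3.141, 0.0, -3.138]
wrist_force: [-3.4, 0.6, 5.5]
grip_width: 0.0374
grasp_force: 20.0
```

Emit:
drive_tool([
  [0.14, [0, 0, 0], 0],
  [0.05, [0, 0, 0], 0],
  [-0.1, [0, 0, 0], 0],
  [-0.1, [0, 0, 0.15], 0],
  [-0.4, [0, 0, 0.9], 0],
  [-0.56, [0, -0.8, 1.8], 0],
  [-0.56, [0, -1.7, 2.2], 0],
  [-0.56, [-0.04, -2.6, 2.2], 0],
  [-0.56, [-0.08, -3.5, 2.2], 0],
  [-0.56, [-0.08, -4.02, 2.1], 0],
  [-0.56, [-0.08, -4.02, 1.6], 0],
  [-0.56, [-0.08, -4.02, 1.3], 0],
])

```text
time: 14.05
ee_pos: [0.4292, -0.2291, 0.0927]
tcp_rot: [3.141, -0.001, -3.14]
wrist_force: [0.0, -0.0, 0.3]
grip_width: 0.0715
grasp_force: 0.0
```

Emit:
drive_tool([
  [-0.56, [0, 0, -0.16], 0],
  [-0.56, [0, 0, -0.16], 0],
  [-0.56, [0, 0, -0.16], 0],
])

```text
time: 14.42
ee_pos: [0.4303, -0.2292, 0.0848]
tcp_rot: [-3.14, 0.001, -3.138]
wrist_force: [-0.2, 0.8, -0.0]
grip_width: 0.0719
grasp_force: 0.0
```

```bash
python3 - <<'E'
from h import *
im=snap('wrist'); cv2.imwrite('pics/w7.png',cv2.resize(im[100:400,160:480,::-1],None,fx=2,fy=2,interpolation=cv2.INTER_CUBIC))
E
```

```text
(no output)
```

View pics/w7.png

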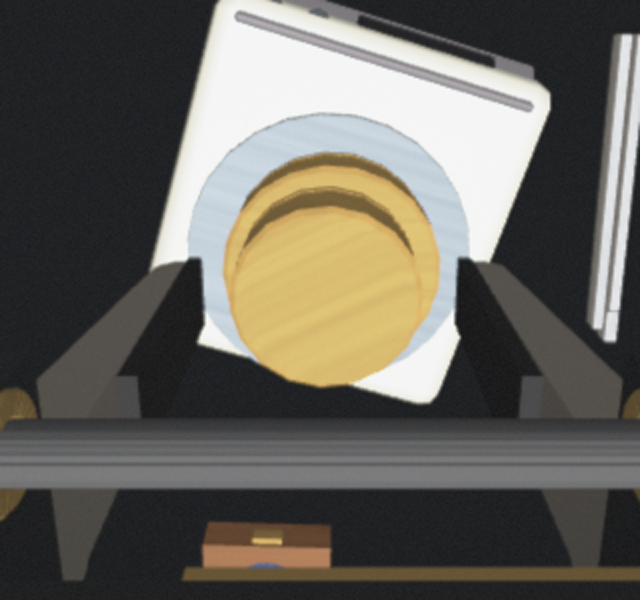

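Emit:
drive_tool([
  [-0.3, [0, 0, 0], 0],
  [-0.2, [0, 0, 0], 0],
  [-0.14, [0, 0, 0], 0],
  [-0.08, [0, 0, 0], 0],
  [0.1, [0, 0, 0], 0],
  [0.1, [0, 0, 0], 0],
  [0.1, [0, 0, 0], 0],
  [0.1, [0, 0, 0.1], 0],
  [0.1, [0, 0, 0.4], 0],
  [0.1, [0, 0, 0.7], 0],
], grip_force=25)

```text
time: 15.72
ee_pos: [0.4288, -0.2274, 0.1253]
tcp_rot: [3.138, -0.002, -3.138]
wrist_force: [-0.6, -0.4, -2.6]
grip_width: 0.0513
grasp_force: 25.0
```

Emit:
drive_tool([
  [0.1, [0.6, 0.6, 0], 0],
  [0.1, [1.2, 1.2, 0], 0],
  [0.1, [1.8, 1.8, 0], 0],
  [0.1, [2.4, 2.4, -0.2], 0],
  [0.1, [3.05, 3.05, -0.7], 0],
  [0.1, [3.05, 3.05, -1.2], 0],
  [0.1, [3.05, 3.05, -1.2], 0],
  [0.1, [3.05, 3.05, -1.2], 0],
])

```text
time: 16.73
ee_pos: [0.6126, -0.0461, 0.0546]
tcp_rot: [3.141, 0.0, -3.139]
wrist_force: [1.2, 0.2, -3.3]
grip_width: 0.0514
grasp_force: 25.0
```

```bash
python3 - <<'E'
from h import *
s=manip.sense(); print(s['ee_pos'])
im=snap('wrist'); cv2.imwrite('pics/w8.png',cv2.resize(im[100:400,160:480,::-1],None,fx=2,fy=2,interpolation=cv2.INTER_CUBIC))
C=cam('wrist'); print([((proj(C,(.612+x,-.046+y,.014))-[160,100])*2).round() for x,y in ((0,-.032),(0,.032),(-.032,0))])
E
```

```text
[ 0.61260551 -0.04605729  0.05459446]
[array([241., 239.]), array([427., 239.]), array([334., 148.])]
```

View pics/w8.png

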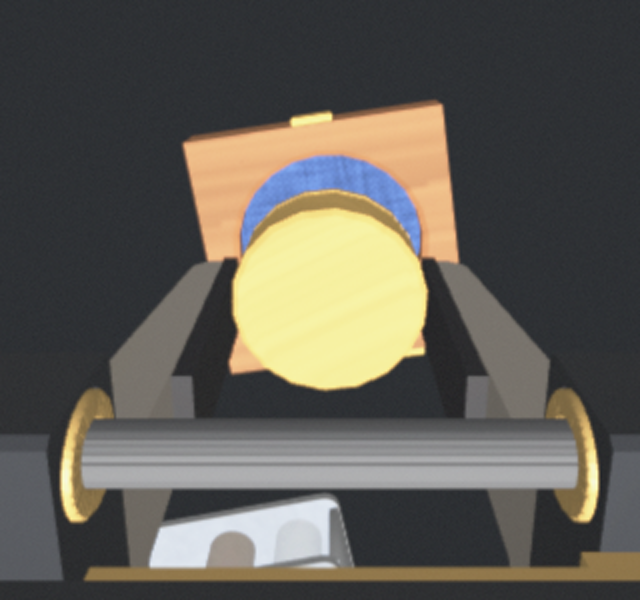

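Emit:
drive_tool([
  [0.1, [0.02, 0.01, -0.2], 0],
  [0.1, [0.02, 0.01, -0.4], 0],
  [0.1, [0.02, 0.01, -0.52], 0],
  [0.1, [0.02, 0.01, -0.58], 0],
  [0.1, [0.02, 0.01, -0.61], 0],
  [0.1, [0.02, 0.01, -0.63], 0],
  [0.1, [0.02, 0.01, -0.64], 0],
  [0.1, [0.02, 0.01, -0.64], 0],
])

```text
time: 17.77
ee_pos: [0.6142, -0.0452, 0.0161]
tcp_rot: [-3.141, 0.001, -3.138]
wrist_force: [-2.3, -0.4, 2.0]
grip_width: 0.051
grasp_force: 25.0
```

Emit:
drive_tool([
  [-0.17, [0, 0, 0], 0],
  [-0.25, [0, 0, 0], 0],
  [-0.4, [0, 0, 0], 0],
  [-0.4, [0, 0, 0.15], 0],
  [-0.8, [0, 0, 0.9], 0],
  [-1, [-0.6, -0.6, 1.7], 0],
  [-1, [-1.3, -1.3, 2], 0],
  [-1, [-2, -2, 2], 0],
  [-1, [-2.6, -2.6, 2], 0],
  [-1, [-3.07, -3.06, 1.8], 0],
  [-1, [-3.07, -3.06, 1.2], 0],
  [-1, [-3.07, -3.06, 0.9], 0],
])

```text
time: 19.27
ee_pos: [0.4287, -0.2289, 0.0685]
tcp_rot: [3.141, -0.001, -3.14]
wrist_force: [0.3, -0.3, -0.4]
grip_width: 0.0922
grasp_force: 0.0
```

Emit:
drive_tool([
  [-1, [0, 0, -0.16], 0],
  [-1, [0, 0, -0.16], 0],
  [-1, [0, 0, -0.16], 0],
])

```text
time: 19.65
ee_pos: [0.4304, -0.2293, 0.0609]
tcp_rot: [-3.14, 0.001, -3.138]
wrist_force: [0.1, 0.3, 0.0]
grip_width: 0.0922
grasp_force: 0.0
```

```bash
python3 - <<'E'
from h import *
im=snap('wrist'); cv2.imwrite('pics/w9.png',cv2.resize(im[100:400,140:500,::-1],None,fx=2,fy=2,interpolation=cv2.INTER_CUBIC))
E
```

```text
(no output)
```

View pics/w9.png

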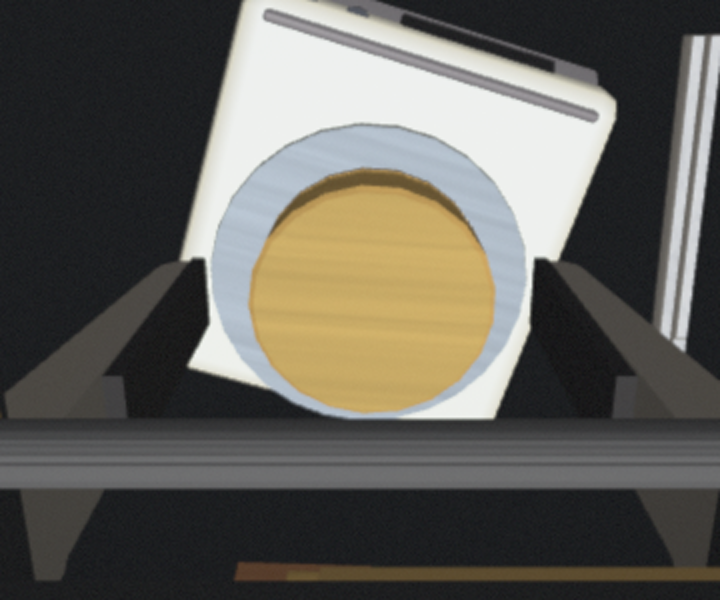

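Emit:
drive_tool([
  [-0.6, [0, 0, 0], 0],
  [-0.5, [0, 0, 0], 0],
  [-0.45, [0, 0, 0], 0],
  [-0.39, [0, 0, 0], 0],
  [-0.2, [0, 0, 0], 0],
  [-0.2, [0, 0, 0], 0],
  [-0.2, [0, 0, 0], 0],
  [-0.2, [0, 0, 0.1], 0],
  [-0.2, [0, 0, 0.4], 0],
  [-0.2, [0, 0, 0.8], 0],
], grip_force=35)

```text
time: 20.95
ee_pos: [0.4284, -0.2279, 0.1069]
tcp_rot: [3.139, -0.003, -3.138]
wrist_force: [0.4, 0.1, -6.1]
grip_width: 0.0649
grasp_force: 35.0
```

Emit:
drive_tool([
  [-0.2, [0.3, 0.6, 0], 0],
  [-0.2, [0.7, 1.3, 0], 0],
  [-0.2, [1.1, 2.1, 0], 0],
  [-0.2, [1.5, 2.9, 0], 0],
  [-0.2, [1.9, 3.7, 0], 0],
  [-0.2, [2.3, 4.5, 0], 0],
  [-0.2, [2.7, 5.3, 0], 0],
  [-0.2, [3.09, 6.1, 0], 0],
  [-0.2, [3.09, 6.37, -0.5], 0],
  [-0.2, [3.09, 6.37, -0.9], 0],
  [-0.2, [3.09, 6.37, -0.9], 0],
  [-0.2, [3.09, 6.37, -0.9], 0],
])

```text
time: 22.45
ee_pos: [0.6155, 0.153, 0.0545]
tcp_rot: [-3.141, 0.001, -3.139]
wrist_force: [0.2, -0.5, -3.5]
grip_width: 0.0653
grasp_force: 35.0
```

```bash
python3 - <<'E'
from h import *
s=manip.sense(); print(s['ee_pos'])
im=snap('wrist'); cv2.imwrite('pics/w10.png',cv2.resize(im[100:400,140:500,::-1],None,fx=2,fy=2,interpolation=cv2.INTER_CUBIC))
C=cam('wrist'); print([((proj(C,(.615+x,.1535+y,.014))-[140,100])*2).round() for x,y in ((0,-.039),(0,.039),(-.039,0))])
E
```

```text
[0.61547475 0.15301412 0.05445966]
[array([260., 240.]), array([487., 240.]), array([374., 127.])]
```

View pics/w10.png

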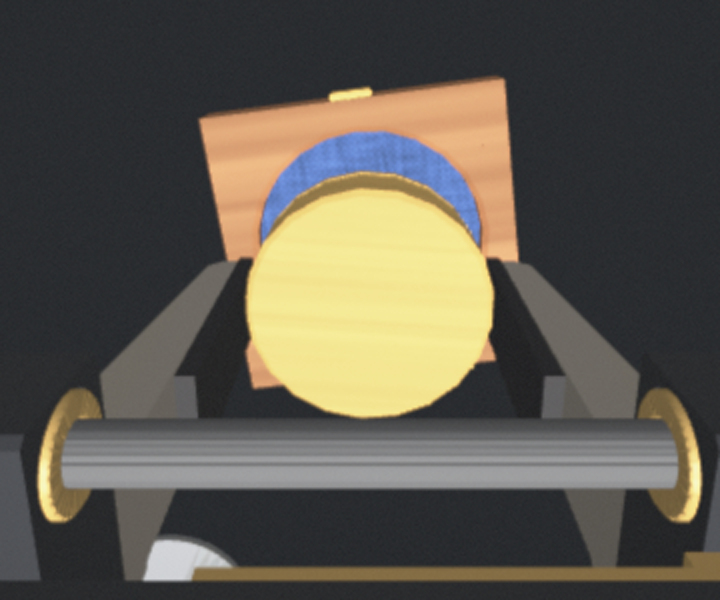

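Well 260–482 (centre 371), disc 247–494 (centre 370): aligned.

Emit:
drive_tool([
  [-0.2, [0, 0, -0.2], 0],
  [-0.2, [0, 0, -0.4], 0],
  [-0.2, [0, 0, -0.52], 0],
  [-0.2, [0, 0, -0.58], 0],
  [-0.2, [0, 0, -0.61], 0],
  [-0.2, [0, 0, -0.63], 0],
  [-0.2, [0, 0, -0.64], 0],
  [-0.2, [0, 0, -0.64], 0],
])

```text
time: 23.5
ee_pos: [0.6153, 0.1534, 0.0159]
tcp_rot: [3.142, 0.001, -3.139]
wrist_force: [-2.0, -0.0, -1.9]
grip_width: 0.0651
grasp_force: 35.0
```

Emit:
drive_tool([
  [-0.2, [0, 0, -0.008], 0],
  [-0.2, [0, 0, -0.008], 0],
])

```text
time: 23.75
ee_pos: [0.6154, 0.1534, 0.0159]
tcp_rot: [-3.142, 0.001, -3.139]
wrist_force: [-4.6, -0.8, 5.4]
grip_width: 0.0653
grasp_force: 35.0
```

Emit:
drive_tool([
  [-0.47, [0, 0, 0], 0],
  [-0.55, [0, 0, 0], 0],
  [-0.7, [0, 0, 0], 0],
  [-0.7, [0, 0, 0.15], 0],
  [-0.7, [0, 0, 0.8], 0],
  [-0.7, [0, 0, 1.7], 0],
  [-0.7, [-0.5, -0.3, 2.5], 0],
  [-0.7, [-1.3, -0.3, 3.3], 0],
  [-0.7, [-2, -0.3, 4], 0],
  [-0.7, [-3, -0.3, 4.2], 0],
  [-0.7, [-4, -0.3, 4.2], 0],
  [-0.7, [-4, -0.3, 4.2], 0],
])

```text
time: 25.25
ee_pos: [0.3722, 0.1357, 0.2673]
tcp_rot: [3.141, 0.002, -3.137]
wrist_force: [-0.5, -0.1, 0.9]
grip_width: 0.0784
grasp_force: 0.0
```

```bash
python3 - <<'E'
from h import *
a=snap('top')[140:300,200:480,::-1]; b=snap('scene')[180:340,230:510,::-1]
f=lambda i:cv2.resize(i,None,fx=1.85*1.4,fy=1.85,interpolation=cv2.INTER_CUBIC)
cv2.imwrite('pics/fin.png',np.vstack([f(a),f(b)])); print(manip.sense()['ee_pos'])
E
```

```text
[0.37544016 0.1354319  0.26776139]
```

View pics/fin.png

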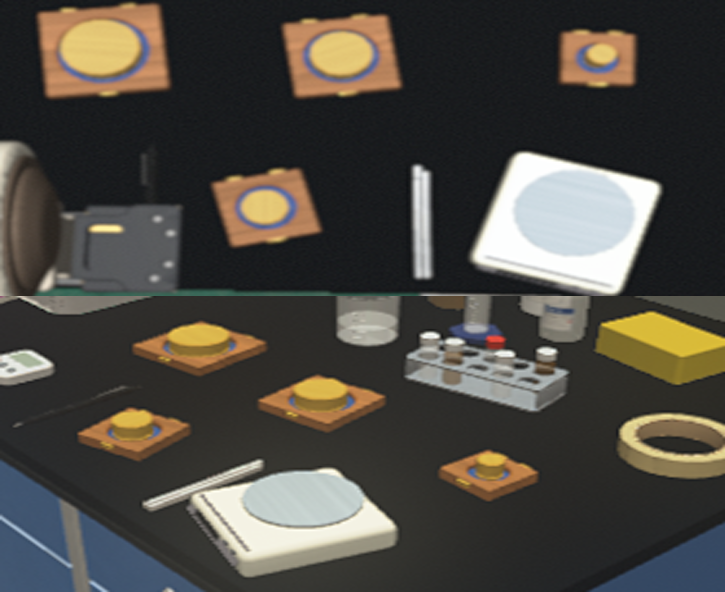

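The final picture shows all four weights flat in their wells, with a blue ring around each. The balance pan is empty and the arm is clear.

```bash
python3 -c "
from bench import manip
print(manip.close_job())"
```

```text
the job is handed in; nothing more can be done
None
```

All four weights are seated flat in the wells of their own cases and released. The job was handed in at about 25 s of the 115 s limit, with nothing dropped or knocked over.

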